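Draw a filter plate from its sloping rack and set it to drain

ROBOT

A 6-joint arm with a two-finger parallel gripper is mounted at the origin on the work surface. World frame = base frame: x ahead of the robot, y to its left, z up, the work surface at z = 0. Lengths are in m, angles in rad, forces in N, time in s.
With the tool pointing down it reaches from about 0.425 to 0.95 m from the base axis. Payload 3.5 kg.
Tool frame: the origin (TCP) lies on the centre line of the jaws, within the pads' length; the fingertips stand 14 mm ahead of it and the grasp point (between the pads) lies 5 mm behind it (tips_ahead is the distance from the TCP to the fingertips, in m); y points along the fingers, z is the direction in which the jaws open and shut, and the axes are right-handed (so a half turn about y gives the same grasp; the last joint's range is limited). The gripper opens to 85 mm and grips with 20 to 120 N. Pads are 22 mm wide; open, the fingers measure 114 mm over their backs; the gripper's body (76 mm by 85 mm) begins 54 mm behind the grasp point. The pads swing forward as they close: fully open they stand 13 mm farther back than shut.
Start: joints at [1.053, 0.286, 1.577, -0, 1.279, -0.15], TCP at [0.243, 0.63, 0.22] pointing down, gripper open.
Joint ranges: [-2.77, 2.77], [-0.9, 2.22], [0.21, 2.48], [-1.53, 4.67], [0.24, 2.81], [-2.84, 2.84]. Speed limits (rad/s): [2.79, 2.79, 3.14, 3.14, 3.14, 3.14].

INTERFACE

Orientations are given as a unit quaternion [x, y, z, w].
In Python, from plant import get_state, read_camera, sign_off, tips_ahead gives the robot as it stands.
- The arm moves only by the tool send_rows, never from a script. Its argument "plan" is a list of rows, each a list of 2 entries, a list of its own where there are three numbers: the shift along the tool's x, y, z in units of 12 cm (1.0 is 12 cm), then the turn, a rotation vector about the tool's x, y, z in units of 360 degrees (1.0 is 360 degrees). In form: [[[tx, ty, tz], [rx, ry, rz]], ...]. A call has 1 to 12 rows; each row shifts and turns the commanded pose from where the row before left it, along the tool's axes as they then stand; what a row does not reach is not made up. A row lasts 1/10 s, in which the tool goes at most 50 mm and 8.59 degrees, less where a joint would pass 70% of its speed; a pose out of reach is approached as far as the arm can. A call with a number of a shift or a turn outside -1 to 1 is refused whole. A call with a gripper value outside its range is refused whole. "gripper" is the closure, from 0 (fully open) to 1 (shut), set as the call begins (left out, the last holds). The fingers move at their own pace and stop on an object; "grip_force" is the grip in N (left out, the last holds). Time passes only in rows, so rows that do not move let the fingers close. It gives the time, the measured TCP pose, the force and the opening at its end, in the units of the state.
- get_state(): the state, without advancing time (a new reading comes with each control period).
- read_camera(name): name is "scene" or "top" or "wrist"; returns a dict with "img" (400x640x3 uint8, blue, green, red), "fx", "fy", "cx", "cy" (pixels), "world_from_camera" (4x4, takes a point from camera to world coordinates); the wrist camera has in their place "mount" (4x4, takes a point from camera to tool coordinates, whose origin is the TCP and whose axes are the tool frame's). Camera axes: x right, y down, z forward; pixel columns grow to the right and rows downward; lengths in m; the calibration is good to about 2 mm. A picture is of the moment at which its call begins: read the wrist's pose just before it. There is no depth.
- sign_off(): hands the job in, once; it reports no verdict.
The state is a dict: "time": time; "qpos": joint angles; "dq": joint speeds; "joint_efforts": joint torques, N m; "eef_pos": TCP position; "tcp_rot": TCP orientation; "contact_force": force on the tool from outside, world axes, zero at the start; "wrist_torque": the same for the moment, N m; "opening": opening from 0.0 (shut) to 1.0 (fully open).
Only numpy, scipy, OpenCV 4.12 (cv2) and the standard library are available. Lean on these libraries where they do the work, as an engineer would, in place of code of your own. Each camera call takes 0.05 s, during which the arm holds its last target. There are 200 camera calls.

TASK

Take the tabbed filter plate out of the sloping rack: a fixed keeper hooks over its right shoulder, so slide it left along its slot until it comes up against the stop, then draw it up out of the slot by its tab. Stand it, tab up, on the draining stand with its bottom edge in the trough, leaning flat on the panel and not overhanging either end; set it down rather than drop it, and leave everything else where it is.

Things in the scene. Friction and masses are not known exactly. Their poses are not given: they have to be found in the camera images.
- filter: the tabbed filter plate: aluminium frame with mesh, 8 mm thick (x axis), 130 wide (y), 85 tall (z) plus a grip tab 62 wide, 25 tall in the middle of its top edge. Origin: middle of its bottom edge. About 0.2 kg. Stands in the rack's lower slot, its top leaning 35 degrees away from the robot (to +x), z up along the slot, +x facing away from the robot and down.
- rack: fixed sloping filter rack, grey and dark steel, 205 mm wide (y); origin on the bench below its slots, +x away from the robot, yaw varies. Its lower slot, farther from the robot, holds the tabbed plate: it leans 35 degrees, top towards +x, is 12 mm wide, and its walls cover the plate's lowest 50 mm.
- slot (a point): middle of the lower slot's floor, rack axes. A dark steel frame is clamped here, up to 8 mm left or right, unreported: on the left (+y) a stop for the plate's left edge, on the right a fixed hook (keeper) 2.5 mm above its right shoulder. The plate clears the hook only in its last 4 mm before the stop, 12 to 32 mm left of its start: the stop must be felt.
- spare: plain shorter filter plate without a tab, 8 x 110 x 60 mm, in the rack's upper slot, 50 mm nearer the robot than the first; origin at the middle of its bottom edge. Stays there.
- stand: fixed draining stand, aluminium on a black base, 190 mm wide (y), origin at the middle of its underside, +x away from the robot, yaw varies. A panel 62 mm high leans 25 degrees, top towards +x; on its near (-x) side, at right angles to it, runs a trough floor 26 mm deep with a 10 mm lip at its outer edge.
- seat (a point): where the middle of the plate's bottom edge lies when the plate stands in the trough, flat on the panel and centred (24 to 26 mm above the bench); axes as the stand's (upright, not leaning).
- tray_cup: bystander: open black plastic cup, 56 mm across, 60 tall, loose; origin at its underside. Stays where it is.
- tub: bystander: white-capped tub, 84 mm across, 70 tall; origin at its underside. Stays where it is.
- shock: bystander: shock absorber lying down, about 220 mm long and 45 high; origin at its underside. Stays where it is.
- driver: bystander: screwdriver lying on the bench; origin at its underside. Stays where it is.
- collar: bystander: steel collar lying flat, 48 mm across, 14 high; origin at its underside. Stays where it is.
- block: bystander: aluminium block 60 x 40 x 30 mm; origin at its underside. Stays where it is.
There are look-alikes about, which are no part of the job. What is shaped like the filter but orange or purple is not meant.

How it is judged:
By the outcome, as a careful person would: the job done as asked, in the order asked, and still so for the second after the job is handed in, with the robot touching nothing.
It also fails if it takes over 51 s, if anything falls off the work surface, if the arm or the gripper's body presses on something with over 40 N, if the wrist force passes 120 N, or if a joint passes its speed limit or range.

## Working session

There is one attempt and no reset: what is moved stays moved. The work goes in short steps, Python scripts to look and compute and a tool call to move; the robot and the scene stay as the last step left them, time stands still between calls to the robot, and variables do not carry over. Pictures are saved under pics/ and viewed, about 8 in all and at most 12, crops included, and the job is handed in when it is done.

Besides the shell and the picture viewer there is one more tool, called after "Emit:" by a JSON object that holds its "name" and its "arguments". send_rows: Moves the arm, as the interface text tells. Its arguments: {"type":"object","properties":{"plan":{"type":"array"},"gripper":{"type":"number"},"grip_force":{"type":"number"}},"required":["plan"]}

```bash
ls; mkdir -p pics; python3 - <<'E'
from plant import *
import cv2,numpy as np
s=get_state();print(s,tips_ahead)
np.set_printoptions(precision=4,suppress=True)
for n in("scene","top","wrist"):
    c=read_camera(n);cv2.imwrite(f"pics/{n}0.png",c["img"]);print(n,c["fx"],c["fy"],c["cx"],c["cy"]);print(c.get("world_from_camera",c.get("mount")))
E
```

```text
pics
{'time': 0.0, 'qpos': array([ 1.05299134e+00,  2.87194877e-01,  1.57817104e+00, -2.59282329e-05,
        1.27859111e+00, -1.50023665e-01]), 'dq': array([ 0.000865  , -0.00090606, -0.00125431, -0.00012841, -0.00087704,
        0.00182065]), 'joint_efforts': array([-4.66814490e-04, -4.05977118e+01, -2.92629164e+01, -2.29528050e-04,
        5.74154081e-03, -3.59921501e-05]), 'eef_pos': array([0.2423464 , 0.62926566, 0.21843096]), 'tcp_rot': array([ 0.69597738, -0.12956171,  0.12903035, -0.69439212]), 'contact_force': array([-0.82622321,  0.63487005, -0.74346701]), 'wrist_torque': array([ 0.02730737, -0.07650308, -0.03972019]), 'opening': 1.0036983834724458} 0.014
scene 412.90937121510325 412.90937121510325 322.3038182916908 200.77357055037217
[[ 0.7433  0.4431 -0.5012  1.0895]
 [ 0.6688 -0.4749  0.572  -0.7489]
 [ 0.0154 -0.7604 -0.6493  0.8865]
 [ 0.      0.      0.      1.    ]]
top 498.31236351376737 498.31236351376737 319.64644131378526 200.78774510423108
[[ 0.0021 -0.9989  0.0465  0.4034]
 [-1.     -0.0024 -0.0058 -0.0402]
 [ 0.0059 -0.0465 -0.9989  1.3695]
 [ 0.      0.      0.      1.    ]]
wrist 307.1995935995845 307.1995935995845 324.1567030221426 199.02093142876782
[[-0.0011  0.9504  0.3111 -0.0803]
 [-0.001  -0.3111  0.9504 -0.1537]
 [ 1.      0.0007  0.0013  0.0007]
 [ 0.      0.      0.      1.    ]]
```

View pics/top0.png

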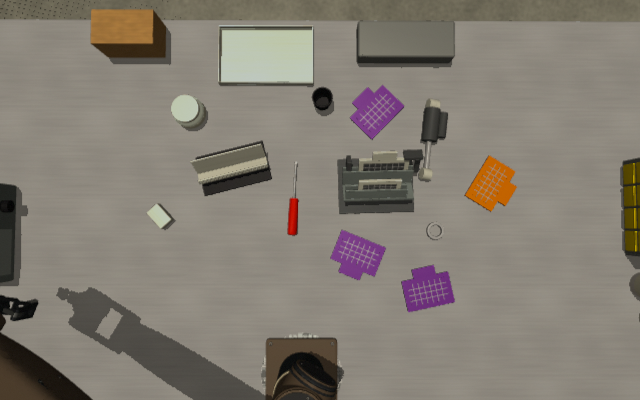

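View pics/scene0.png

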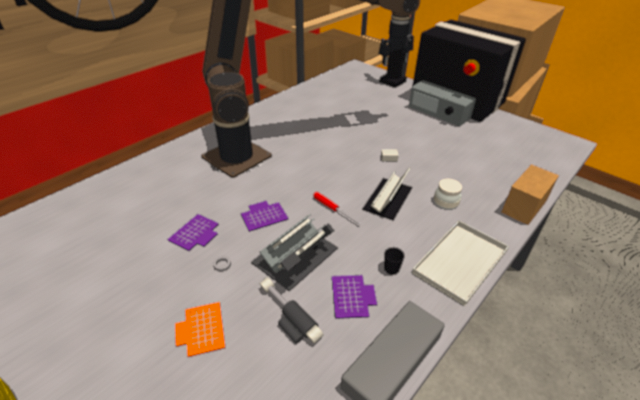

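The top view shows the rack around (376,185) with the plate's tab near (385,155), and the stand around (232,168). The arm is well to the left. I'll enlarge the rack and stand.

```bash
python3 - <<'E'
import cv2,numpy as np
t=cv2.imread("pics/top0.png")
a=cv2.resize(t[140:222,330:430],None,fx=7,fy=7,interpolation=cv2.INTER_CUBIC)
b=cv2.resize(t[135:201,185:280],None,fx=7,fy=7,interpolation=cv2.INTER_CUBIC)
cv2.imwrite("pics/rk.png",a);cv2.imwrite("pics/st.png",b)
E
```

```text
(no output)
```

View pics/rk.png

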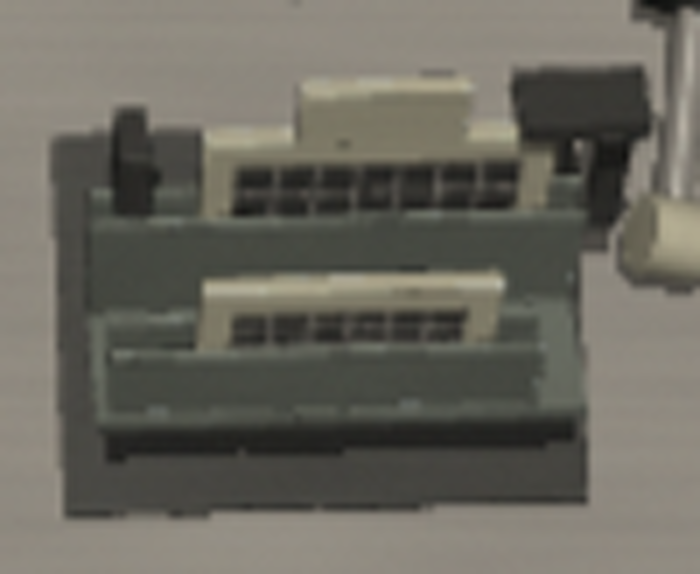

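View pics/st.png

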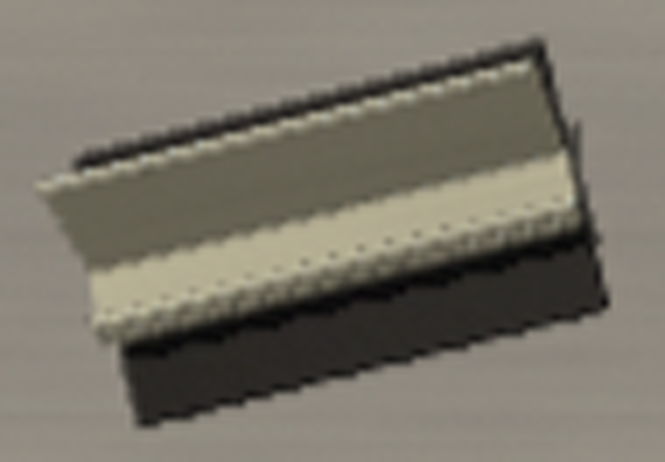

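Rack crop: the tab top edge runs (300,82)–(472,80), with the keeper at right and the stop at left around (130,160). Stand crop: the panel/trough corner line runs (92,268)–(570,153). I'll estimate positions from these.

```bash
cat > h.py <<'E'
import numpy as np,cv2
from scipy.spatial.transform import Rotation as R
from plant import *
np.set_printoptions(precision=4,suppress=True)
def pose():
    s=get_state();T=np.eye(4);T[:3,:3]=R.from_quat(s["tcp_rot"]).as_matrix();T[:3,3]=s["eef_pos"];return T
def cam(n,f=None):
    T=pose();c=read_camera(n)
    W=c["world_from_camera"] if n!="wrist" else T@c["mount"]
    if f: cv2.imwrite(f,c["img"])
    return dict(W=W,K=(c["fx"],c["fy"],c["cx"],c["cy"]),img=c["img"])
def ray(c,u,v):
    fx,fy,cx,cy=c["K"];d=c["W"][:3,:3]@np.array([(u-cx)/fx,(v-cy)/fy,1]);return c["W"][:3,3],d
def atz(c,u,v,z):
    o,d=ray(c,u,v);return o+d*(z-o[2])/d[2]
def proj(c,P):
    fx,fy,cx,cy=c["K"];W=c["W"];q=(np.atleast_2d(P)-W[:3,3])@W[:3,:3];return np.c_[fx*q[:,0]/q[:,2]+cx,fy*q[:,1]/q[:,2]+cy]
def lean(pos,yaw,a):  # plate frame: yaw then lean to +x
    T=np.eye(4);T[:3,:3]=R.from_euler('ZY',[yaw,a],degrees=True).as_matrix();T[:3,3]=pos;return T
def toolrot(yaw,a,flip):  # tool y=-plate z, tool z=±plate x
    M=R.from_euler('ZY',[yaw,a],degrees=True).as_matrix();y=-M[:,2];z=flip*M[:,0];return np.c_[np.cross(y,z),y,z]
def togo(Tt,T0=None):
    T0=pose() if T0 is None else T0
    D=np.linalg.inv(T0)@Tt;r=R.from_matrix(D[:3,:3]).as_rotvec()
    return D[:3,3],r  # shift in current tool frame, rotvec
E
python3 - <<'E'
from h import *
T=pose();print(T)
c=cam("top")
k=lambda u,v:(330+u/7,140+v/7)
s=lambda u,v:(185+u/7,135+v/7)
P=[atz(c,*k(*p),0.003) for p in((52,137),(65,517),(588,503))];print("rack base",*P)
for z in(.1,.11,.12,.13):
    a,b=[atz(c,*k(*p),z) for p in((300,82),(472,80))];print(z,a,b,np.linalg.norm(a-b))
S=[atz(c,*s(*p),0.003) for p in((138,425),(608,303),(542,40),(75,160))];print("stand",*S)
a,b=[atz(c,*s(*p),0.0235) for p in((92,268),(570,153))];print(a,b,np.linalg.norm(a-b),(a+b)/2, np.degrees(np.arctan2(*(a-b)[[1,0]]))-90)
E
```

```text
[[ 0.9331 -0.0009  0.3595  0.2424]
 [-0.3595 -0.0016  0.9331  0.6294]
 [-0.0003 -1.     -0.0018  0.2188]
 [ 0.      0.      0.      1.    ]]
rack base [ 0.5809 -0.0968  0.003 ] [ 0.4313 -0.102   0.003 ] [ 0.4372 -0.3072  0.003 ]
0.1 [ 0.5888 -0.1837  0.1   ] [ 0.5897 -0.2467  0.1   ] 0.06306695699562828
0.11 [ 0.5873 -0.1825  0.11  ] [ 0.5882 -0.2451  0.11  ] 0.06257018721133412
0.12 [ 0.5859 -0.1814  0.12  ] [ 0.5868 -0.2435  0.12  ] 0.06207341742703998
0.13 [ 0.5844 -0.1803  0.13  ] [ 0.5853 -0.2418  0.13  ] 0.06157664764274578
stand [0.4802 0.2672 0.003 ] [0.5286 0.0835 0.003 ] [0.6326 0.1102 0.003 ] [0.5845 0.2933 0.003 ]
[0.5398 0.2812 0.0235] [0.5851 0.0967 0.0235] 0.18990496600864215 [0.5624 0.1889 0.0235] 13.785146772037535
```

```bash
python3 - <<'E'
from h import *
T=pose()
Z=np.eye(4);Z[:3,:3]=R.from_euler('z',-4.2,degrees=True).as_matrix()
p,r=togo(Z@T,T);print(p/.12,np.degrees(r)/360)
E
```

```text
[ 0.4117 -0.0001 -0.015 ] [0.     0.0117 0.    ]
```

Emit:
{"name": "send_rows", "arguments": {"plan": [[[0.411,0,-0.015],[0,0.0117,0]],[[0.411,0,-0.015],[0,0.0117,0]],[[0.411,0,-0.015],[0,0.0117,0]],[[0.411,0,-0.015],[0,0.0117,0]],[[0.411,0,-0.015],[0,0.0117,0]],[[0.411,0,-0.015],[0,0.0117,0]],[[0.411,0,-0.015],[0,0.0117,0]],[[0.411,0,-0.015],[0,0.0117,0]],[[0.411,0,-0.015],[0,0.0117,0]],[[0.411,0,-0.015],[0,0.0117,0]],[[0.411,0,-0.015],[0,0.0117,0]],[[0.411,0,-0.015],[0,0.0117,0]]], "gripper": 0.65}}

```text
time: 1.4
eef_pos: [0.6393, 0.2132, 0.2195]
tcp_rot: [0.573, -0.415, 0.415, -0.573]
contact_force: [0.5, -0.2, -0.4]
opening: 0.349
```

Emit:
{"name": "send_rows", "arguments": {"plan": [[[0.411,0,-0.015],[0,0.0117,0]],[[0.411,0,-0.015],[0,0.0117,0]],[[0.411,0,-0.015],[0,0.0117,0]],[[0.411,0,-0.015],[0,0.0117,0]],[[0.411,0,-0.015],[0,0.0117,0]],[[0.411,0,-0.015],[0,0.0117,0]],[[0.411,0,-0.015],[0,0.0117,0]],[[0.411,0,-0.015],[0,0.0117,0]]]}}

```text
time: 2.2
eef_pos: [0.6486, -0.176, 0.2195]
tcp_rot: [-0.428, 0.563, -0.563, 0.428]
contact_force: [-0.1, -0.4, 0.7]
opening: 0.348
```

```bash
python3 - <<'E'
from h import *
T=pose();print(T, get_state()["qpos"],get_state()["time"])
P=lean([0.587,-.213,.115],1.7,35)
for up in(.1,.07):
    G=np.eye(4);G[:3,:3]=toolrot(1.7,35,1);G[:3,3]=P[:3,3]+P[:3,2]*up
    p,r=togo(G,T);print(G[:3,3],p/.12,np.degrees(r)/360,np.degrees(np.linalg.norm(r)))
E
```

```text
[[-0.267  -0.0002  0.9637  0.6486]
 [-0.9637  0.0001 -0.267  -0.176 ]
 [-0.     -1.     -0.0002  0.2195]
 [ 0.      0.      0.      1.    ]] [-0.4156  0.2804  1.5846  0.      1.2768 -0.1453] 2.2
[ 0.6443 -0.2113  0.1969] [0.2933 0.1882 0.044 ] [-0.0965 -0.0462 -0.0146] 38.86432028251754
[ 0.6271 -0.2118  0.1723] [ 0.3357  0.393  -0.0929] [-0.0965 -0.0462 -0.0146] 38.86432028251754
```

Emit:
{"name": "send_rows", "arguments": {"plan": [[[0.293,0,0.044],[0,0,0]],[[0,0,0],[-0.0193,-0.0092,-0.0029]],[[0,0,0],[-0.0193,-0.0092,-0.0029]],[[0,0,0],[-0.0193,-0.0092,-0.0029]],[[0,0,0],[-0.0193,-0.0092,-0.0029]],[[0,0,0],[-0.0193,-0.0092,-0.0029]],[[0,0,0],[0,0,0]],[[0,0,0],[0,0,0]]]}}

```text
time: 3.0
eef_pos: [0.6448, -0.209, 0.2182]
tcp_rot: [0.637, -0.618, 0.321, -0.331]
contact_force: [0.3, 0.2, -0.1]
opening: 0.345
```

```bash
python3 - <<'E'
from h import *
T=pose();print(T, get_state()["qpos"])
c=cam("wrist","pics/w1.png")
P=lean([0.587,-.213,.115],1.7,35)
q=lambda y,z:(P@np.array([0,y,z,1]))[:3]
print(proj(c,[q(.031,0),q(-.031,0),q(.065,-.025),q(-.065,-.025)]))
E
```

```text
[[ 0.0306 -0.5737  0.8185  0.6448]
 [-0.9995 -0.0171  0.0254 -0.209 ]
 [-0.0006 -0.8189 -0.574   0.2182]
 [ 0.      0.      0.      1.    ]] [-0.3753  0.6415  1.1827 -0.2398  1.8812 -0.4132]
[[337.1087 159.7566]
 [336.0931 224.0117]
 [336.6148 118.7013]
 [334.7693 244.3835]]
```

View pics/w1.png

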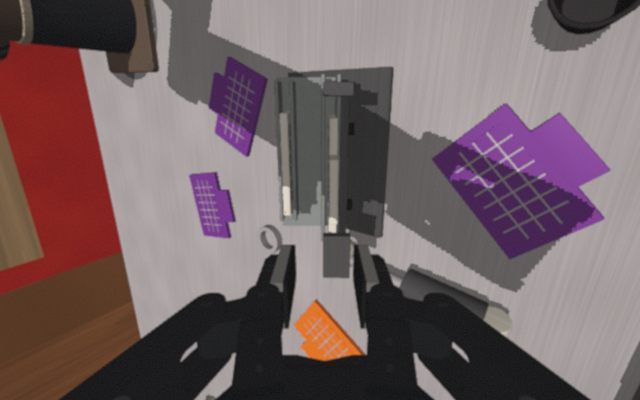

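The wrist view shows the lower slot's plate edge-on at column ~334 between the fingers (~283 and ~372), with the keeper at (337,255) and the stop at (337,88). I'll enlarge this.

```bash
python3 - <<'E'
import cv2
t=cv2.imread("pics/w1.png")[65:285,265:400]
t=cv2.rotate(t,cv2.ROTATE_90_COUNTERCLOCKWISE)
cv2.imwrite("pics/w1c.png",cv2.resize(t,None,fx=3.5,fy=3.5,interpolation=cv2.INTER_CUBIC))
E
```

```text
(no output)
```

View pics/w1c.png

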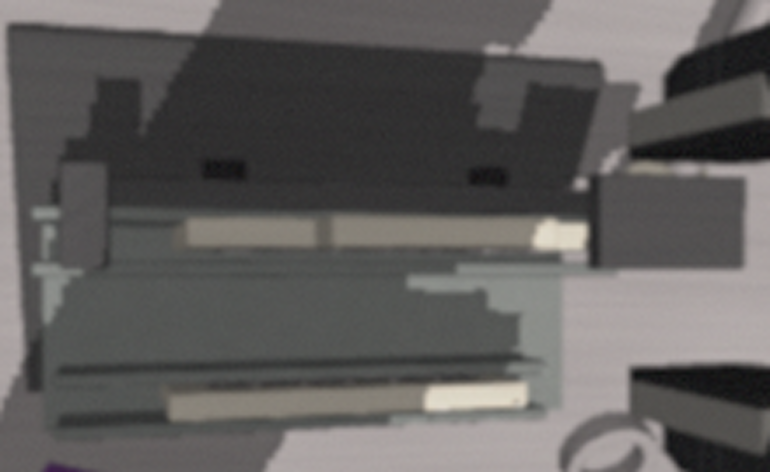

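```bash
python3 - <<'E'
from h import *
T=pose();c=cam("wrist")
for z in(.118,.12,.122):
    t=np.array([.5863-(z-.118)*.145,-.2128+(z-.118)*.12,z])
    P=lean(t,1.7,35);q=lambda y,zz:(P@np.array([0,y,zz,1]))[:3]
    print(z,t,proj(c,[q(.031,0),q(.065,-.025)]).ravel())
    for dn in(.03,-.012):
        G=np.eye(4);G[:3,:3]=toolrot(1.7,35,1);G[:3,3]=q(0,dn)
        p,r=togo(G,T);print(p/.12,np.degrees(r)/360)
E
```

```text
0.118 [ 0.5863 -0.2128  0.118 ] [335.4285 159.2496 334.9349 118.0686]
[0.0144 0.7251 0.086 ] [-0.0002  0.      0.0001]
[0.0142 1.0751 0.0855] [-0.0002  0.      0.0001]
0.12 [ 0.586  -0.2126  0.12  ] [333.9345 159.2839 333.5074 117.8871]
[0.0123 0.7127 0.0745] [-0.0002  0.      0.0001]
[0.0121 1.0627 0.0741] [-0.0002  0.      0.0001]
0.122 [ 0.5857 -0.2123  0.122 ] [332.4241 159.3186 332.0648 117.7036]
[0.0103 0.7004 0.063 ] [-0.0002  0.      0.0001]
[0.01   1.0504 0.0626] [-0.0002  0.      0.0001]
```

Emit:
{"name": "send_rows", "arguments": {"plan": [[[0.011,0.2,0.066],[0,0,0]],[[0,0.25,0],[0,0,0]],[[0,0.2,0],[0,0,0]],[[0,0.1,0],[0,0,0]],[[0,0.1,0],[0,0,0]],[[0,0.1,0],[0,0,0]],[[0,0.05,0],[0,0,0]],[[0,0.05,0],[0,0,0]],[[0,0,0],[0,0,0]]]}}

```text
time: 4.0
eef_pos: [0.5789, -0.2126, 0.1116]
tcp_rot: [0.637, -0.618, 0.321, -0.331]
contact_force: [-0.3, -0.2, 0.7]
opening: 0.349
```

```bash
python3 - <<'E'
from h import *
print(get_state()["contact_force"],pose())
c=cam("wrist");t=cv2.rotate(c["img"][60:360,230:420],cv2.ROTATE_90_COUNTERCLOCKWISE)
cv2.imwrite("pics/w2c.png",cv2.resize(t,None,fx=2.6,fy=2.6,interpolation=cv2.INTER_CUBIC))
E
```

```text
[-0.3155 -0.1923  0.7174] [[ 0.031  -0.5739  0.8183  0.5789]
 [-0.9995 -0.0175  0.0256 -0.2126]
 [-0.0004 -0.8187 -0.5742  0.1116]
 [ 0.      0.      0.      1.    ]]
```

View pics/w2c.png

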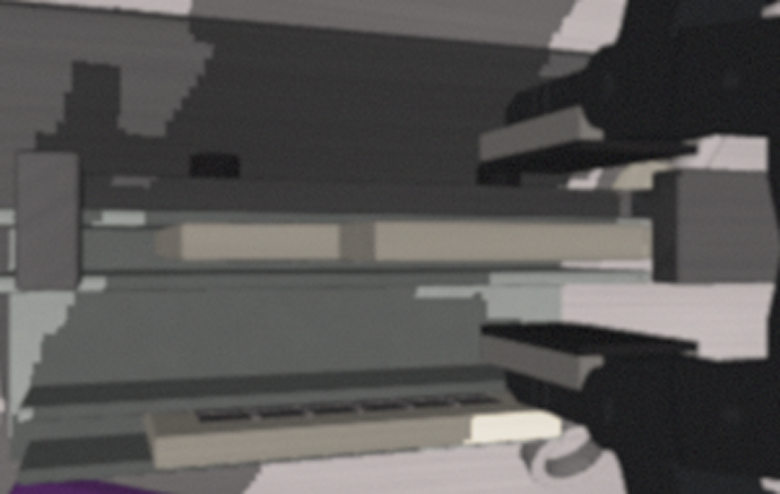

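```bash
python3 - <<'E'
from h import *
from scipy.optimize import least_squares
T=pose();c=cam("wrist")
ob=np.array([204.2,190.8,129.2,121.5])
def pts(p):
    # tool coords: plate z = -tool y ; plate y = -tool x ; p=(y-offset, depth of tab top ahead of TCP (tool y))
    L=[(.031,0),(.031,.025),(.065,.025),(.065,.06)]
    return [(T@np.array([-(a+p[0]),p[1]+b,0,1]))[:3] for a,b in L]
for m in([1,1,1,0],[1,0,1,0]):
    s=least_squares(lambda p:(proj(c,pts(p))[:,1]-ob)*m,[0,-.012]);print(s.x,proj(c,pts(s.x))[:,1])
E
```

```text
[-0.     -0.0107] [204.6135 190.2084 129.3063 124.1172]
[-0.     -0.0101] [204.2    189.9    129.2    124.0445]
```

Emit:
{"name": "send_rows", "arguments": {"plan": [[[0,0.025,0],[0,0,0]],[[0,0,0],[0,0,0]],[[0,0,0],[0,0,0]],[[0,0,0],[0,0,0]],[[0,0,0],[0,0,0]],[[0,0,0],[0,0,0]]], "gripper": 1, "grip_force": 60}}

```text
time: 4.7
eef_pos: [0.5777, -0.2127, 0.1098]
tcp_rot: [0.637, -0.617, 0.322, -0.332]
contact_force: [1.0, -0.4, 0.2]
opening: 0.026
```

Emit:
{"name": "send_rows", "arguments": {"plan": [[[0,0,0],[0,0,0]],[[0,0,0],[0,0,0]]]}}

```text
time: 4.9
eef_pos: [0.5776, -0.2127, 0.1098]
tcp_rot: [0.637, -0.617, 0.322, -0.332]
contact_force: [0.8, -0.8, 0.6]
opening: 0.028
```

```bash
python3 - <<'E'
from h import *
print(get_state()["contact_force"])
c=cam("wrist");t=cv2.rotate(c["img"][60:360,230:420],cv2.ROTATE_90_COUNTERCLOCKWISE)
cv2.imwrite("pics/w3c.png",cv2.resize(t,None,fx=2.6,fy=2.6,interpolation=cv2.INTER_CUBIC))
E
```

```text
[ 0.7934 -0.7712  0.5861]
```

View pics/w3c.png

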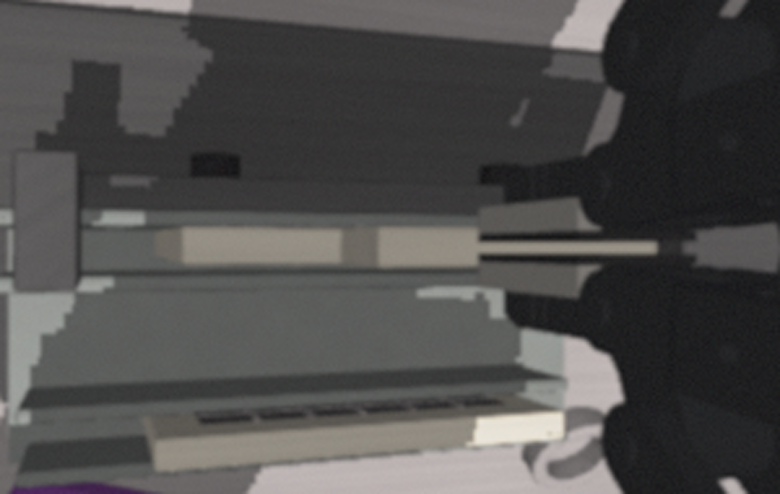

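The tab is held (pads closed on it, centred). The stop is at x'≈80 against the plate end at ≈165, so the gap is roughly 15–20 mm. I'll slide left and feel for it.

Emit:
{"name": "send_rows", "arguments": {"plan": [[[-0.03,0,0],[0,0,0]],[[-0.03,0,0],[0,0,0]],[[-0.03,0,0],[0,0,0]],[[0,0,0],[0,0,0]]]}}

```text
time: 5.35
eef_pos: [0.5779, -0.2022, 0.1106]
tcp_rot: [0.637, -0.617, 0.322, -0.332]
contact_force: [3.8, -3.6, 3.7]
opening: 0.022
```

Emit:
{"name": "send_rows", "arguments": {"plan": [[[-0.015,0,0],[0,0,0]],[[0,0,0],[0,0,0]]]}}

```text
time: 5.55
eef_pos: [0.5778, -0.2008, 0.1106]
tcp_rot: [0.637, -0.616, 0.323, -0.332]
contact_force: [3.6, -3.7, 4.2]
opening: 0.029
```

Emit:
{"name": "send_rows", "arguments": {"plan": [[[-0.015,0,0],[0,0,0]],[[0,0,0],[0,0,0]]]}}

```text
time: 5.75
eef_pos: [0.5778, -0.1992, 0.1107]
tcp_rot: [0.637, -0.616, 0.323, -0.332]
contact_force: [3.9, -4.5, 3.8]
opening: 0.026
```

Emit:
{"name": "send_rows", "arguments": {"plan": [[[-0.015,0,0],[0,0,0]],[[0,0,0],[0,0,0]]]}}

```text
time: 5.95
eef_pos: [0.5777, -0.1974, 0.1107]
tcp_rot: [0.637, -0.616, 0.323, -0.332]
contact_force: [3.1, -4.0, 3.8]
opening: 0.023
```

Emit:
{"name": "send_rows", "arguments": {"plan": [[[-0.015,0,0],[0,0,0]],[[0,0,0],[0,0,0]]]}}

```text
time: 6.15
eef_pos: [0.5779, -0.1957, 0.1109]
tcp_rot: [0.637, -0.616, 0.323, -0.332]
contact_force: [3.7, -4.0, 4.0]
opening: 0.023
```

Emit:
{"name": "send_rows", "arguments": {"plan": [[[-0.012,0,0],[0,0,0]],[[0,0,0],[0,0,0]]]}}

```text
time: 6.35
eef_pos: [0.5781, -0.1946, 0.1113]
tcp_rot: [0.637, -0.616, 0.323, -0.332]
contact_force: [3.4, -4.1, 5.3]
opening: 0.027
```

Emit:
{"name": "send_rows", "arguments": {"plan": [[[-0.012,0,0],[0,0,0]],[[0,0,0],[0,0,0]]]}}

```text
time: 6.55
eef_pos: [0.5784, -0.1935, 0.1117]
tcp_rot: [0.637, -0.616, 0.324, -0.332]
contact_force: [4.9, -5.6, 6.0]
opening: 0.026
```

Emit:
{"name": "send_rows", "arguments": {"plan": [[[-0.012,0,0],[0,0,0]],[[0,0,0],[0,0,0]]]}}

```text
time: 6.75
eef_pos: [0.5787, -0.1924, 0.1122]
tcp_rot: [0.637, -0.615, 0.324, -0.332]
contact_force: [6.2, -6.1, 8.0]
opening: 0.025
```

```bash
python3 - <<'E'
from h import *
T=pose();print(T,get_state()["wrist_torque"])
q0=R.from_quat([0.637,-0.618,0.321,-0.331]);print(np.degrees((q0.inv()*R.from_matrix(T[:3,:3])).as_rotvec()))
c=cam("wrist");t=cv2.rotate(c["img"][60:300,230:420],cv2.ROTATE_90_COUNTERCLOCKWISE)
cv2.imwrite("pics/w4c.png",cv2.resize(t,None,fx=3.2,fy=3.2,interpolation=cv2.INTER_CUBIC))
E
```

```text
[[ 0.0324 -0.5689  0.8217  0.5787]
 [-0.9995 -0.0228  0.0236 -0.1924]
 [ 0.0054 -0.8221 -0.5694  0.1122]
 [ 0.      0.      0.      1.    ]] [-0.8826 -0.4059  0.6527]
[ 0.3872  0.0856 -0.3263]
```

View pics/w4c.png

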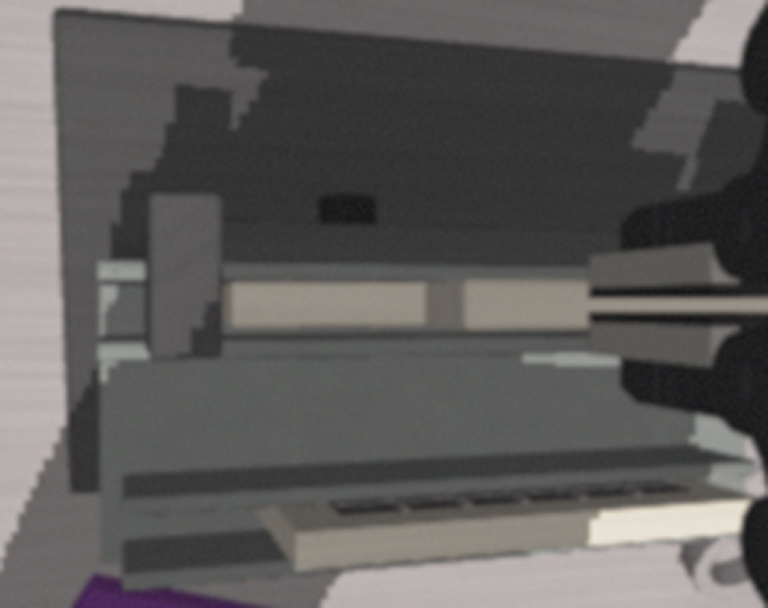

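The plate end now meets the stop (stop edge at x'≈220, plate end at ≈228). Over the last few steps the TCP rose about 0.6 mm for each mm left. That is the plate pivoting about its lower left corner, so the stop was reached near y≈-0.195. I'll back off to let it sit flat again.

Emit:
{"name": "send_rows", "arguments": {"plan": [[[0.012,0,0],[0,0,0]],[[0.012,0,0],[0,0,0]],[[0,0,0],[0,0,0]],[[0,0,0],[0,0,0]]]}}

```text
time: 7.2
eef_pos: [0.5781, -0.1947, 0.1113]
tcp_rot: [0.637, -0.616, 0.323, -0.332]
contact_force: [4.2, -6.2, 5.6]
opening: 0.024
```

```bash
python3 - <<'E'
from h import *
T=pose();print(T,get_state()["wrist_torque"])
q0=R.from_quat([0.637,-0.618,0.321,-0.331]);print(np.degrees((q0.inv()*R.from_matrix(T[:3,:3])).as_rotvec()))
c=cam("wrist");t=cv2.rotate(c["img"][60:300,230:420],cv2.ROTATE_90_COUNTERCLOCKWISE)
cv2.imwrite("pics/w5c.png",cv2.resize(t,None,fx=3.2,fy=3.2,interpolation=cv2.INTER_CUBIC))
E
```

```text
[[ 0.0318 -0.5705  0.8207  0.5781]
 [-0.9995 -0.0212  0.024  -0.1947]
 [ 0.0037 -0.821  -0.5709  0.1113]
 [ 0.      0.      0.      1.    ]] [-0.8194 -0.365   0.5194]
[ 0.2825  0.0563 -0.2284]
```

Emit:
{"name": "send_rows", "arguments": {"plan": [[[0.01,0,0],[0,0,0]],[[0,0,0],[0,0,0]]]}}

```text
time: 7.45
eef_pos: [0.5779, -0.1956, 0.1109]
tcp_rot: [0.637, -0.616, 0.323, -0.332]
contact_force: [4.1, -3.5, 5.2]
opening: 0.022
```

Emit:
{"name": "send_rows", "arguments": {"plan": [[[0.01,0,0],[0,0,0]],[[0,0,0],[0,0,0]]]}}

```text
time: 7.65
eef_pos: [0.5776, -0.1965, 0.1106]
tcp_rot: [0.637, -0.617, 0.323, -0.332]
contact_force: [4.5, -3.2, 4.3]
opening: 0.026
```

Emit:
{"name": "send_rows", "arguments": {"plan": [[[0,-0.02,0],[0,0,0]],[[0,-0.02,0],[0,0,0]],[[0,0,0],[0,0,0]]]}}

```text
time: 7.95
eef_pos: [0.5787, -0.1944, 0.1122]
tcp_rot: [0.637, -0.618, 0.32, -0.331]
contact_force: [-0.9, 0.2, -2.0]
opening: 0.026
```

Emit:
{"name": "send_rows", "arguments": {"plan": [[[0,-0.015,0],[0,0,0]],[[0,-0.015,0],[0,0,0]],[[0,0,0],[0,0,0]]]}}

```text
time: 8.25
eef_pos: [0.5821, -0.1954, 0.1171]
tcp_rot: [0.637, -0.617, 0.322, -0.332]
contact_force: [-0.3, -0.1, 0.3]
opening: 0.0
```

```bash
python3 - <<'E'
from h import *
T=pose();print(T)
c=cam("wrist","pics/w6.png");a=c["img"][60:300,230:420]
b=cv2.imread("pics/w5c.png")
t=cv2.rotate(a,cv2.ROTATE_90_COUNTERCLOCKWISE)
t=cv2.resize(t,None,fx=3.2,fy=3.2,interpolation=cv2.INTER_CUBIC)
cv2.imwrite("pics/w6c.png",np.vstack([t[130:400],b[130:400]]))
E
```

```text
[[ 0.0312 -0.573   0.819   0.5821]
 [-0.9995 -0.0179  0.0255 -0.1954]
 [ 0.0001 -0.8194 -0.5733  0.1171]
 [ 0.      0.      0.      1.    ]]
```

View pics/w6c.png

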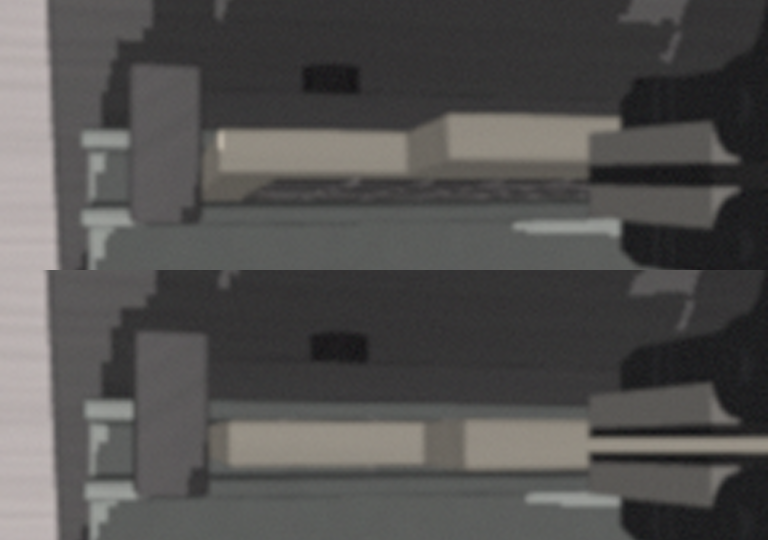

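The plate slipped off the pads and now leans askew on the far wall, still in the slot. The pads appear to have held only the very top rim of the tab. I'll check the wrist camera mount against the rack base corners known from the top view.

```bash
python3 - <<'E'
from h import *
from scipy.optimize import least_squares
M=read_camera("wrist")["mount"];K=cam("wrist")["K"]
T=np.array([[.0306,-.5737,.8185,.6448],[-.9995,-.0171,.0254,-.209],[-.0006,-.8189,-.574,.2182],[0,0,0,1]])
c=dict(W=T@M,K=K);t=cam("top")
k=lambda u,v:(330+u/7,140+v/7)
P=[atz(t,*k(52,137),.003),atz(t,*k(588,137-14+1),.003)]
print(P,proj(c,P),"obs",(391.9,67.3),(381.3,237.3))
# finger measure: at w1, tip corners u 293..353, v~245
# purple plates etc.: collar centre top px(434,231)
print(proj(c,[atz(t,434,231,.014)]), "obs ~ (271,237)")
E
```

```text
[array([ 0.5809, -0.0968,  0.003 ]), array([ 0.5866, -0.3082,  0.003 ])] [[391.6567  66.585 ]
 [379.8442 241.6563]] obs (391.9, 67.3) (381.3, 237.3)
[[265.0245 237.357 ]] obs ~ (271,237)
```

The camera mount agrees with the world, so the fingertips really sit about 15 mm behind the nominal TCP, and the first grasp only pinched the rim. I'll open, shift with the leaning tab and go about 30 mm deeper.

Emit:
{"name": "send_rows", "arguments": {"plan": [[[0,-0.04,0],[0,0,0]],[[0,0,0.033],[0,0,0]],[[0,0,0],[0,0,0]],[[0,0,0],[0,0,0]],[[0,0,0],[0,0,0]]], "gripper": 0.65}}

```text
time: 8.95
eef_pos: [0.5877, -0.1953, 0.118]
tcp_rot: [0.637, -0.617, 0.321, -0.331]
contact_force: [0.6, 0.2, 0.0]
opening: 0.35
```

Emit:
{"name": "send_rows", "arguments": {"plan": [[[0,0.08,0],[0,0,0]],[[0,0.05,0],[0,0,0]],[[0,0,0],[0,0,0]]]}}

```text
time: 9.25
eef_pos: [0.5773, -0.1953, 0.1038]
tcp_rot: [0.637, -0.618, 0.32, -0.331]
contact_force: [-1.4, -0.5, -0.5]
opening: 0.351
```

```bash
python3 - <<'E'
from h import *
T=pose();print(T)
c=cam("wrist","pics/w7.png");s=cam("scene")["img"][190:290,240:350]
t=cv2.rotate(c["img"][60:300,230:420],cv2.ROTATE_90_COUNTERCLOCKWISE)
t=cv2.resize(t,None,fx=3.2,fy=3.2,interpolation=cv2.INTER_CUBIC)[80:400]
s=cv2.resize(s,None,fx=2.7,fy=2.7,interpolation=cv2.INTER_CUBIC)
s=cv2.copyMakeBorder(s,0,0,0,t.shape[1]-s.shape[1],cv2.BORDER_CONSTANT)
cv2.imwrite("pics/w7c.png",np.vstack([t,s]))
E
```

```text
[[ 0.0308 -0.5758  0.817   0.5773]
 [-0.9995 -0.0166  0.026  -0.1953]
 [-0.0014 -0.8174 -0.576   0.1038]
 [ 0.      0.      0.      1.    ]]
```

View pics/w7c.png

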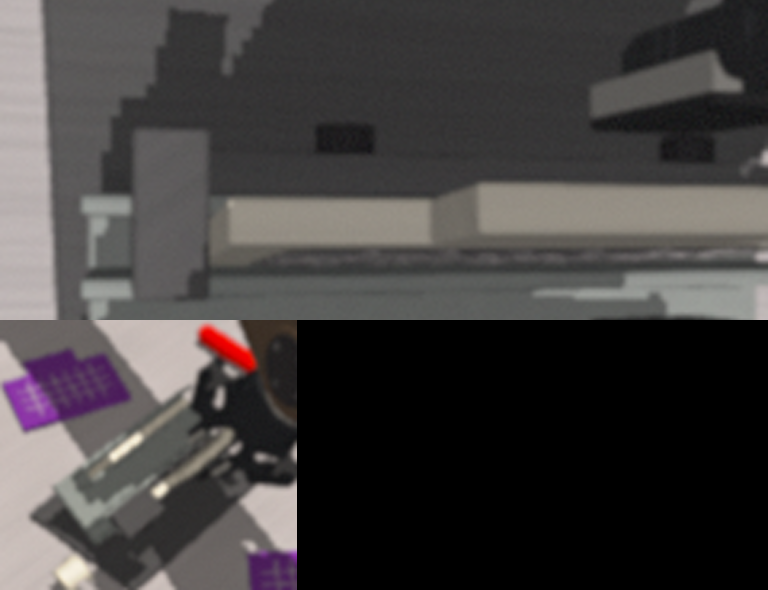

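Emit:
{"name": "send_rows", "arguments": {"plan": [[[0,0,0.02],[0,0,0]],[[0,0.04,0],[0,0,0]],[[0,0.03,0],[0,0,0]],[[0,0,0],[0,0,0]]]}}

```text
time: 9.75
eef_pos: [0.5753, -0.1955, 0.0963]
tcp_rot: [0.637, -0.618, 0.321, -0.331]
contact_force: [-0.7, 0.1, -0.3]
opening: 0.35
```

Emit:
{"name": "send_rows", "arguments": {"plan": [[[0,0.03,0],[0,0,0]],[[0,0.03,0],[0,0,0]],[[0,0,0],[0,0,0]]]}}

```text
time: 10.05
eef_pos: [0.5713, -0.1956, 0.0906]
tcp_rot: [0.637, -0.618, 0.321, -0.331]
contact_force: [-0.6, 0.2, 0.3]
opening: 0.351
```

Emit:
{"name": "send_rows", "arguments": {"plan": [[[0,0,0],[0,0,0]],[[0,0,0],[0,0,0]],[[0,0,0],[0,0,0]],[[0,0,0],[0,0,0]],[[0,0,0],[0,0,0]]], "gripper": 1}}

```text
time: 10.55
eef_pos: [0.5701, -0.1959, 0.0927]
tcp_rot: [0.638, -0.619, 0.319, -0.329]
contact_force: [-5.6, 0.6, 4.9]
opening: 0.076
```

Now held properly (opening 0.076, about 8 mm). I'll relieve the side load and re-feel the stop.

Emit:
{"name": "send_rows", "arguments": {"plan": [[[0,0,-0.015],[0,0,0]],[[-0.012,0,0],[0,0,0]],[[0,0,0],[0,0,0]]]}}

```text
time: 10.85
eef_pos: [0.5696, -0.1956, 0.0931]
tcp_rot: [0.638, -0.617, 0.321, -0.33]
contact_force: [-4.9, -3.6, 3.7]
opening: 0.075
```

Emit:
{"name": "send_rows", "arguments": {"plan": [[[-0.012,0,0],[0,0,0]],[[0,0,0],[0,0,0]]]}}

```text
time: 11.05
eef_pos: [0.5698, -0.1951, 0.0934]
tcp_rot: [0.638, -0.617, 0.322, -0.33]
contact_force: [-4.5, -4.2, 4.2]
opening: 0.078
```

Emit:
{"name": "send_rows", "arguments": {"plan": [[[-0.012,0,0],[0,0,0]],[[0,0,0],[0,0,0]]]}}

```text
time: 11.25
eef_pos: [0.5699, -0.1942, 0.0936]
tcp_rot: [0.639, -0.616, 0.322, -0.33]
contact_force: [-3.8, -6.3, 4.5]
opening: 0.077
```

Emit:
{"name": "send_rows", "arguments": {"plan": [[[-0.015,0,0],[0,0,0]],[[0,0,0],[0,0,0]]]}}

```text
time: 11.45
eef_pos: [0.5699, -0.1928, 0.0936]
tcp_rot: [0.639, -0.616, 0.323, -0.329]
contact_force: [-4.2, -6.1, 4.6]
opening: 0.076
```

Emit:
{"name": "send_rows", "arguments": {"plan": [[[-0.015,0,0],[0,0,0]],[[0,0,0],[0,0,0]]]}}

```text
time: 11.65
eef_pos: [0.5699, -0.1928, 0.0937]
tcp_rot: [0.64, -0.615, 0.324, -0.329]
contact_force: [-4.8, -10.8, 3.6]
opening: 0.075
```

Emit:
{"name": "send_rows", "arguments": {"plan": [[[-0.015,0,0],[0,0,0]],[[0,0,0],[0,0,0]]]}}

```text
time: 11.85
eef_pos: [0.57, -0.1927, 0.0937]
tcp_rot: [0.64, -0.614, 0.325, -0.328]
contact_force: [-4.6, -14.3, 2.7]
opening: 0.077
```

Emit:
{"name": "send_rows", "arguments": {"plan": [[[-0.015,0,0],[0,0,0]],[[0,0,0],[0,0,0]]]}}

```text
time: 12.05
eef_pos: [0.5702, -0.1926, 0.094]
tcp_rot: [0.641, -0.613, 0.326, -0.328]
contact_force: [-3.5, -18.9, 2.8]
opening: 0.078
```

The stop is clearly felt: 19 N with no further motion. I'll ease off and draw up.

Emit:
{"name": "send_rows", "arguments": {"plan": [[[0.03,0,-0.01],[0,0,0]],[[0,0,0],[0,0,0]]]}}

```text
time: 12.25
eef_pos: [0.5696, -0.1928, 0.0939]
tcp_rot: [0.639, -0.615, 0.325, -0.33]
contact_force: [-2.5, -10.6, 3.1]
opening: 0.076
```

Emit:
{"name": "send_rows", "arguments": {"plan": [[[0,-0.025,0],[0,0,0]],[[0,-0.025,0],[0,0,0]],[[0,0,0],[0,0,0]]]}}

```text
time: 12.55
eef_pos: [0.5708, -0.1919, 0.0964]
tcp_rot: [0.64, -0.616, 0.322, -0.328]
contact_force: [-7.6, -9.0, -2.6]
opening: 0.077
```

Emit:
{"name": "send_rows", "arguments": {"plan": [[[0,-0.025,0],[0,0,0]],[[0,-0.025,0],[0,0,0]],[[0,0,0],[0,0,0]]]}}

```text
time: 12.85
eef_pos: [0.5741, -0.1916, 0.1008]
tcp_rot: [0.64, -0.616, 0.322, -0.328]
contact_force: [-7.3, -8.6, -3.7]
opening: 0.079
```

Emit:
{"name": "send_rows", "arguments": {"plan": [[[0.005,-0.05,0],[0,0,0]],[[0.005,-0.05,0],[0,0,0]],[[0,0,0],[0,0,0]]]}}

```text
time: 13.15
eef_pos: [0.5818, -0.191, 0.1115]
tcp_rot: [0.638, -0.617, 0.322, -0.329]
contact_force: [-6.5, -4.6, -0.5]
opening: 0.077
```

Emit:
{"name": "send_rows", "arguments": {"plan": [[[0,-0.08,0],[0,0,0]],[[0,-0.08,0],[0,0,0]],[[0,-0.08,0],[0,0,0]],[[0,0,0],[0,0,0]]]}}

```text
time: 13.55
eef_pos: [0.6006, -0.1897, 0.1359]
tcp_rot: [0.637, -0.616, 0.323, -0.332]
contact_force: [-0.2, -4.3, 0.1]
opening: 0.079
```

Emit:
{"name": "send_rows", "arguments": {"plan": [[[0.01,-0.1,0],[0,0,0]],[[0.01,-0.2,0],[0,0,0]],[[0,-0.3,0],[0,0,0]],[[0,-0.3,0],[0,0,0]],[[0,0,0],[0,0,0]],[[0,0,0],[0,0,0]]]}}

```text
time: 14.15
eef_pos: [0.6622, -0.1879, 0.2244]
tcp_rot: [0.636, -0.617, 0.322, -0.333]
contact_force: [-0.4, 0.5, -2.4]
opening: 0.076
```

```bash
python3 - <<'E'
from h import *
T=pose();print(T,get_state()["qpos"])
c=cam("wrist","pics/w8.png");s=cam("scene","pics/s8.png")
a=c["img"][40:360,170:470]
cv2.imwrite("pics/v8.png",cv2.resize(cv2.rotate(a,cv2.ROTATE_90_COUNTERCLOCKWISE),None,fx=2.4,fy=2.0,interpolation=cv2.INTER_CUBIC))
S=np.array([.5624,.1889,.0235]);M=R.from_euler('ZY',[13.8,25],degrees=True).as_matrix()
seat=S-.004*M[:,0];print("seat",seat)
E
```

```text
[[ 0.0319 -0.5709  0.8204  0.6622]
 [-0.9995 -0.0174  0.0267 -0.1879]
 [-0.001  -0.8208 -0.5712  0.2244]
 [ 0.      0.      0.      1.    ]] [-0.344   0.6633  1.138  -0.2232  1.9071 -0.3885]
seat [0.5589 0.188  0.0252]
```

```bash
python3 - <<'E'
from h import *
g=cv2.cvtColor(cv2.imread("pics/w8.png"),cv2.COLOR_BGR2GRAY)
for u in(320,324,328,332): print(u,g[96:250:2,u])
for v in(150,170,185,200,215,230): print(v,g[v,296:356:2])
M=read_camera("wrist")["mount"];c=dict(W=M,K=cam("wrist")["K"])
for t in(.028,.032,.036):
  print(t,proj(c,[(-.031,-t,0),(-.031,-t+.025,0),(-.065,-t+.025,0),(-.031,-t,.004),(-.065,-t+.025,.004),(-.065,-t+.11,.004)]).round(1).tolist())
E
```

```text
320 [ 75  85  83  86  69  49  52  52  50  51  53  74  85  86  92  92  94  94
  95 109 125 126 126 127 127 127 126 127 128 126 127 126 128 127 128 127
 128 127 127 126 127 127 127 128 127 129 127 128 127 128 127 127 127 103
  94  94  94  95  97  93  92 104 125 129 129 129 128 128 128 127 128 126
 128 129 129 126 128]
324 [ 75  79  78  78  65  50  52  52  52  53  53  70  79  79  89  93  95  94
  98 156 211 185 130 129 130 130 131 129 130 130 130 131 130 130 130 130
 131 130 129 131 131 130 129 129 129 129 129 129 129 130 129 130 128 102
  93  94  94  96  94  92  92 104 125 128 126 127 126 127 127 129 129 127
 127 129 128 127 127]
328 [ 97  80  73  71  61  52  53  53  51  51  52  64  70  72  76  89  94  94
  99 154 212 181 130 131 130 129 130 130 129 130 130 130 129 131 131 128
 130 130 130 130 131 131 130 129 130 130 130 128 128 131 129 130 127 100
  92  95  94  95  93  93  94 105 125 126 128 128 128 127 128 128 127 127
 128 128 128 127 128]
332 [ 66  45  41  44  42  53  53  52  53  53  51  50  51  53  53  53  51  50
  54  69  95  94  80  78  77  79  77  76  76  77  74  74  73  72  73 
[... 542 characters left out ...]
8  48  48]
200 [ 84  85  84  85  86  84 112 140 141 105  90 125 127 127 128 129 127 124
  72  49  50  49  50  49  51  71  78  78  79  80]
215 [ 85  86  84  99 135 130 135 137 138 108  79  94  94  93  93  90  92  93
  80  66  48  36  37  46  49  55  73  75  80  79]
230 [139 138 138 138 140 138 139 138 132 111 106 128 128 128 127 126 127 126
 114  61  46  48  49  49  45  48  49  46  48  49]
0.028 [[323.6, 217.4], [323.7, 199.6], [323.8, 132.7], [332.7, 217.5], [332.1, 132.7], [329.2, 120.6]]
0.032 [[323.6, 220.9], [323.7, 202.1], [323.7, 133.6], [333.0, 220.9], [332.3, 133.6], [329.3, 121.0]]
0.036 [[323.6, 224.5], [323.7, 204.7], [323.7, 134.5], [333.2, 224.6], [332.5, 134.5], [329.4, 121.4]]
```

```bash
python3 - <<'E'
from h import *
T=pose();seat=np.array([.5589,.188,.0252])
M=R.from_euler('ZY',[13.8,25],degrees=True).as_matrix()
for up in(.06,.0):
    G=np.eye(4);G[:3,:3]=toolrot(13.8,25,1);G[:3,3]=seat+M[:,2]*(.079+up)-M[:,0]*.005
    p,r=togo(G,T);print(G[:3,3],p/.12,np.degrees(r)/360,np.degrees(np.linalg.norm(r)))
E
```

```text
[0.6115 0.2009 0.1533] [-3.2524  0.6491  0.086 ] [ 0.0283 -0.0288 -0.0171] 15.77218625237778
[0.5869 0.1949 0.0989] [-3.2072  1.1383  0.1786] [ 0.0283 -0.0288 -0.0171] 15.77218625237778
```

Emit:
{"name": "send_rows", "arguments": {"plan": [[[-0.1,0,0],[0,0,0]],[[-0.25,0,0],[0,0,0]],[[-0.35,0,0],[0,0,0]],[[-0.35,0,0],[0,0,0]],[[-0.35,0,0],[0,0,0]],[[-0.35,0,0],[0,0,0]],[[-0.35,0,0],[0,0,0]],[[-0.35,0,0],[0,0,0]],[[-0.35,0,0],[0,0,0]],[[-0.25,0,0.086],[0,0,0]],[[-0.15,0.1,0],[0,0,0]],[[-0.05,0.1,0],[0,0,0]]]}}

```text
time: 15.55
eef_pos: [0.6425, 0.2031, 0.1978]
tcp_rot: [0.638, -0.617, 0.321, -0.332]
contact_force: [-0.3, -0.2, -2.6]
opening: 0.075
```

Emit:
{"name": "send_rows", "arguments": {"plan": [[[0,0,0],[0.0071,-0.0072,-0.0043]],[[0,0,0],[0.0071,-0.0072,-0.0043]],[[0,0,0],[0.0071,-0.0072,-0.0043]],[[0,0,0],[0.0071,-0.0072,-0.0043]],[[0,0,0],[0,0,0]],[[0,0,0],[0,0,0]]]}}

```text
time: 16.15
eef_pos: [0.6432, 0.2, 0.1987]
tcp_rot: [0.664, -0.52, 0.334, -0.422]
contact_force: [0.1, 0.4, -1.8]
opening: 0.075
```

```bash
python3 - <<'E'
from h import *
T=pose();seat=np.array([.5589,.188,.0252]);print(get_state()["opening"],get_state()["contact_force"])
M=R.from_euler('ZY',[13.8,25],degrees=True).as_matrix()
c=cam("wrist","pics/w9.png");cam("top","pics/t9.png");cam("scene","pics/s9.png")
print(T)
for up in(.02,.0):
    G=np.eye(4);G[:3,:3]=toolrot(13.8,25,1);G[:3,3]=seat+M[:,2]*(.079+up)-M[:,0]*.005
    p,r=togo(G,T);print(G[:3,3],p/.12,np.degrees(r)/360)
# stand corners predicted in wrist: panel top ends, trough corner ends
S=lean(seat,13.8,25);pt=[(.004,.095,0),(.004,-.095,0),(.004,.095,.062),(.004,-.095,.062)]
print(proj(c,[(S@np.array([*p,1]))[:3] for p in pt]))
E
```

```text
0.07492357465977925 [ 0.1019  0.3511 -1.8001]
[[ 0.2373 -0.4079  0.8816  0.6432]
 [-0.9714 -0.1031  0.2137  0.2   ]
 [ 0.0037 -0.9072 -0.4208  0.1987]
 [ 0.      0.      0.      1.    ]]
[0.5951 0.1969 0.117 ] [-0.0728  0.7835 -0.0723] [-0.0003 -0.0004  0.0005]
[0.5869 0.1949 0.0989] [-0.0732  0.9502 -0.0726] [-0.0003 -0.0004  0.0005]
[[323.7213  75.0814]
 [324.002  239.6367]
 [323.8006  70.0551]
 [324.1178 265.5482]]
```

Emit:
{"name": "send_rows", "arguments": {"plan": [[[-0.073,0.1,-0.073],[0,0,0]],[[0,0.25,0],[0,0,0]],[[0,0.25,0],[0,0,0]],[[0,0.13,0],[0,0,0]],[[0,0.05,0],[0,0,0]],[[0,0,0],[0,0,0]]]}}

```text
time: 16.9
eef_pos: [0.5961, 0.1977, 0.1172]
tcp_rot: [0.664, -0.519, 0.333, -0.423]
contact_force: [-0.5, -0.1, -2.1]
opening: 0.076
```

Emit:
{"name": "send_rows", "arguments": {"plan": [[[0,0.04,0],[0,0,0]],[[0,0.04,0],[0,0,0]],[[0,0.02,0],[0,0,0]],[[0,0,0],[0,0,0]]]}}

```text
time: 17.3
eef_pos: [0.5912, 0.1966, 0.1068]
tcp_rot: [0.664, -0.519, 0.334, -0.423]
contact_force: [-0.8, -0.6, -2.1]
opening: 0.075
```

Emit:
{"name": "send_rows", "arguments": {"plan": [[[0,0.015,0],[0,0,0]],[[0,0.015,0],[0,0,0]],[[0,0,0],[0,0,0]]]}}

```text
time: 17.6
eef_pos: [0.5896, 0.1963, 0.1034]
tcp_rot: [0.664, -0.519, 0.333, -0.423]
contact_force: [-0.2, -0.2, -2.7]
opening: 0.08
```

Emit:
{"name": "send_rows", "arguments": {"plan": [[[0,0.012,0],[0,0,0]],[[0,0.012,0],[0,0,0]],[[0,0,0],[0,0,0]]]}}

```text
time: 17.9
eef_pos: [0.5885, 0.1959, 0.1007]
tcp_rot: [0.664, -0.519, 0.334, -0.423]
contact_force: [-0.3, -0.5, -2.2]
opening: 0.077
```

Emit:
{"name": "send_rows", "arguments": {"plan": [[[0,0.012,0],[0,0,0]],[[0,0,0],[0,0,0]]]}}

```text
time: 18.1
eef_pos: [0.5886, 0.1958, 0.1004]
tcp_rot: [0.663, -0.519, 0.334, -0.424]
contact_force: [1.6, 0.2, 1.0]
opening: 0.077
```

Emit:
{"name": "send_rows", "arguments": {"plan": [[[0,0.012,0],[0,0,0]],[[0,0,0],[0,0,0]]]}}

```text
time: 18.3
eef_pos: [0.5888, 0.1955, 0.1002]
tcp_rot: [0.663, -0.518, 0.335, -0.424]
contact_force: [1.1, -1.5, 5.2]
opening: 0.079
```

Contact with the trough floor came within 2 mm of prediction. Next I bring it against the panel.

Emit:
{"name": "send_rows", "arguments": {"plan": [[[0,-0.008,0.012],[0,0,0]],[[0,0,0.012],[0,0,0]],[[0,0,0],[0,0,0]]]}}

```text
time: 18.6
eef_pos: [0.5906, 0.1961, 0.0992]
tcp_rot: [0.664, -0.519, 0.333, -0.423]
contact_force: [1.4, -3.3, 7.0]
opening: 0.075
```

Emit:
{"name": "send_rows", "arguments": {"plan": [[[0,0,0.012],[0,0,0]],[[0,0,0],[0,0,0]]]}}

```text
time: 18.8
eef_pos: [0.5917, 0.1966, 0.0985]
tcp_rot: [0.664, -0.519, 0.333, -0.423]
contact_force: [1.0, -1.8, 6.9]
opening: 0.077
```

Emit:
{"name": "send_rows", "arguments": {"plan": [[[0,0,0.012],[0,0,0]],[[0,0,0],[0,0,0]]]}}

```text
time: 19.0
eef_pos: [0.5921, 0.1968, 0.0983]
tcp_rot: [0.665, -0.519, 0.332, -0.422]
contact_force: [-1.3, -1.9, 8.7]
opening: 0.075
```

Emit:
{"name": "send_rows", "arguments": {"plan": [[[0,-0.01,0.012],[0,0,0]],[[0,0,0],[0,0,0]]]}}

```text
time: 19.2
eef_pos: [0.5922, 0.1968, 0.0983]
tcp_rot: [0.666, -0.52, 0.331, -0.42]
contact_force: [-5.5, -2.3, 7.8]
opening: 0.076
```

```bash
python3 - <<'E'
from h import *
print(pose(),get_state()["contact_force"])
c=cam("wrist","pics/w10.png")["img"];t=cam("top","pics/t10.png")["img"];s=cam("scene","pics/s10.png")["img"]
f=lambda a,w,h:cv2.resize(a,(w,h),interpolation=cv2.INTER_CUBIC)
W=f(cv2.rotate(c[40:320,230:430],cv2.ROTATE_90_COUNTERCLOCKWISE),434,310)
A=f(s[150:230,340:430],360,310)
B=f(t[130:205,180:285],394,281); C=f(t[140:222,330:430],394,281)
cv2.imwrite("pics/v10.png",np.vstack([np.hstack([W,A]),np.hstack([B,C,np.zeros((281,6,3),np.uint8)])]))
E
```

```text
[[ 0.2397 -0.4141  0.8781  0.5922]
 [-0.9708 -0.1055  0.2153  0.1968]
 [ 0.0035 -0.9041 -0.4273  0.0983]
 [ 0.      0.      0.      1.    ]] [-5.5042 -2.3345  7.7683]
```

View pics/v10.png

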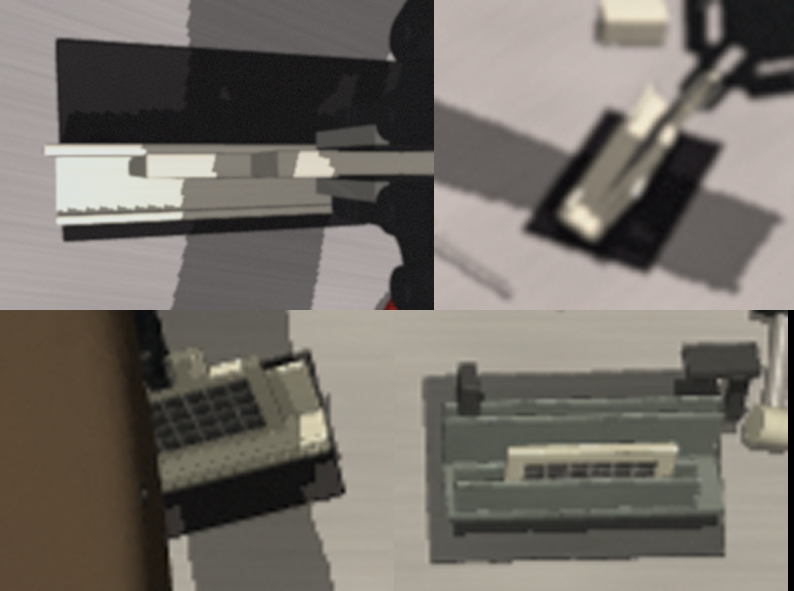

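The view shows the plate in the trough, its back on the panel, inside both ends, with the spare undisturbed. I'll ease off and release.

Emit:
{"name": "send_rows", "arguments": {"plan": [[[0,-0.005,-0.015],[0,0,0]],[[0,0,0],[0,0,0]]]}}

```text
time: 19.55
eef_pos: [0.5921, 0.1971, 0.0986]
tcp_rot: [0.664, -0.519, 0.332, -0.422]
contact_force: [-2.5, -2.0, 4.5]
opening: 0.079
```

Emit:
{"name": "send_rows", "arguments": {"plan": [[[0,0,0],[0,0,0]],[[0,0,0],[0,0,0]],[[0,0,0],[0,0,0]],[[0,0,0],[0,0,0]]], "gripper": 0.7}}

```text
time: 19.95
eef_pos: [0.5935, 0.1972, 0.0982]
tcp_rot: [0.663, -0.519, 0.334, -0.423]
contact_force: [0.0, 0.1, -0.1]
opening: 0.295
```

Emit:
{"name": "send_rows", "arguments": {"plan": [[[0,-0.05,0],[0,0,0]],[[0,-0.1,0],[0,0,0]],[[0,-0.15,0],[0,0,0]],[[0,-0.3,0],[0,0,0]],[[0,-0.3,0],[0,0,0]],[[0,-0.3,0],[0,0,0]],[[0,0,0],[0,0,0]],[[0,0,0],[0,0,0]]]}}

```text
time: 20.75
eef_pos: [0.6529, 0.2122, 0.2313]
tcp_rot: [0.663, -0.518, 0.335, -0.425]
contact_force: [-0.4, 0.1, -0.6]
opening: 0.3
```

```bash
python3 - <<'E'
from h import *
T=pose();print(get_state()["contact_force"],get_state()["opening"],T[:3,3])
c=cam("wrist","pics/w11.png");t=cam("top","pics/t11.png")["img"];s=cam("scene","pics/s11.png")["img"]
S=lean([.5589,.188,.0252],13.8,25);q=lambda *p:(S@np.array([*p,1]))[:3]
names=[(0,.031,.11),(0,.031,.085),(0,.065,.085),(-.004,.065,.085),(.004,.065,.085)]
print(proj(c,[q(*p) for p in names]).round(1))
g=cv2.cvtColor(c["img"],cv2.COLOR_BGR2GRAY)
for u in(320,324,328): print(u,g[80:290:3,u])
for v in(160,190,220,240): print(v,g[v,290:360:2])
for n,a,b in(("top",cv2.imread("pics/t0.png") if 0 else cv2.imread("pics/top0.png"),t),("scene",cv2.imread("pics/s10.png"),s)):
    d=(cv2.absdiff(a,b).max(2)>40).astype(np.uint8);k,_,st,_=cv2.connectedComponentsWithStats(d)
    print(n,[r.tolist() for r in st[1:] if r[4]>12])
E
```

```text
[-0.4011  0.1363 -0.586 ] 0.2996127031935358 [0.6529 0.2122 0.2313]
[[321.6 158. ]
 [321.6 153.1]
 [321.5 116.8]
 [317.3 116.8]
 [325.8 116.8]]
320 [140 141 197 200 199 200 199 200 200 197 199 159  96 197 196 197 197 197
 198 197 197 197 194 112 107  79  95 107 110 107 107 107 110 108 106 107
 109 106 108 107 106 106 105 105 106 105 105 103 101 104 107 104 106 107
 114 139 139 138 137 139 139 139 142 142 143 141 141 141 142 143]
324 [140 143 175 174 175 174 174 174 170 170 173 154 104 187 187 187 189 189
 190 189 188 189 188 135 106  79  95 107 107 107 109 107 109 106 109 109
 108 108 108 109 108 109 108 109 109 111 108 109 106 107 105 107 106 106
 112 137 136 136 137 141 139 139 138 140 141 143 145 145 141 142]
328 [138 162 162 161 160 161 162 161 162 163 162 164 165 107  99  99 100  99
  99 100 101 100 100 102 101 101  99  98  98  99  99 107 106 106 105 107
 106 104 106 106 107 106 109 108 106 108 107 108 107 107 107 108 104 106
 104 143 180 179 177 139 142 141 141 139 139 141 140 141 140 139]
160 [ 81  43  18  18  17  68 107  94 108 106 109 107 109 103  91 110 108 108
 104 100  36
[... 514 characters left out ...]
7, 397, 38318], [130, 45, 2, 12, 17], [134, 45, 3, 12, 19], [211, 107, 49, 45, 1397], [359, 152, 39, 11, 138], [396, 158, 13, 12, 63], [364, 164, 22, 6, 52], [387, 164, 5, 6, 25], [393, 164, 5, 6, 21], [0, 294, 93, 106, 4316], [309, 351, 23, 14, 102], [341, 367, 3, 9, 13], [288, 368, 30, 9, 90], [337, 378, 10, 22, 147], [326, 394, 3, 6, 14]]
scene [[314, 0, 194, 111, 8159], [505, 65, 7, 20, 57], [432, 79, 20, 11, 84], [464, 97, 8, 6, 23], [445, 102, 29, 45, 674], [472, 102, 15, 9, 76], [410, 108, 20, 20, 192], [433, 118, 7, 9, 49], [401, 128, 48, 51, 1394], [387, 181, 5, 8, 25], [396, 182, 5, 6, 20], [344, 199, 20, 7, 30], [407, 198, 19, 8, 33], [395, 207, 42, 24, 328], [396, 212, 8, 8, 33]]
```

```bash
python3 -c "
from plant import *
print(sign_off())"
```

```text
the job is handed in; nothing more can be done
None
```

The filter plate is on the draining stand, tab up, with its bottom edge in the trough and leaning on the panel. I handed the job in at about 21 s of robot time, against the 51 s limit.

- **Removal:** I slid the plate left until the stop was clearly felt (19 N with no further movement). I then drew it up past the keeper without a snag.
- **Placing:** I lowered it until it touched the trough floor, brought it against the panel with a few newtons, then released it and backed away.
- **First grip failed:** It held only the rim of the tab, because the fingertips turned out to be about 15 mm behind the tool point rather than 14 mm ahead. During the first slide the plate tipped slightly in the slot, and on the first lift it slipped off. It stayed in the slot beside the stop. I gripped it about 20 mm deeper and felt the stop again before lifting.
- **Last checks:**
    - Before release, the view showed the plate in the trough against the panel, inside both ends, with the spare still in its slot.
    - After release the tool force was about zero, and in the wrist image the plate's left end was within 2 px of where a centred plate should be.
    - Comparing the top view with the start showed no change beyond the plate, the arm and its shadow. The arm hid the area around the tub and the stand, so I could not confirm the tub from that view.
- **Not checked:** I did not look again by eye after release, as all 12 pictures were used, so the plate's right end was not checked separately then.

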